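Set the pivot play on a swing-arm stand

TASK

Drape the loose saddle weight over the bar of the stand, legs hanging down on either side, and let go of it so that it loads the arm. Then screw the knurled nut on top of the stand clockwise all the way down until it stops, back it off a quarter turn, and finish with the fingers still gripping the nut, holding it there for the lock screw to be set. Leave the saddle on the bar and the glue bottle, eye loupe and lens blank where they are.

Things in the scene. Friction and masses are not known exactly. Their poses are not given: they have to be found in the camera images.
- stand: fixed grey stand. Base plate 80 (x) x 240 (y) x 12 mm; origin under its centre. A square 14 mm steel bar runs along its y axis at x = 0, its top face 100 mm above the worktop, free from y = -80 to y = +65 mm, between a thin post (y = -95 mm, top 106 mm) and a 24 mm column (y = +80 mm) whose 34 mm collar, the nut's seat, tops out at 125 mm. A 12 mm steel stud stands on the collar up to 162 mm and passes through the knurled nut.
- bar_mid (a point): point on the top face of the stand's bar, 25 mm to the stand's -y side of its middle and 105 mm from the nut's axis; axes as the stand's (y along the bar, z up). A good place for the saddle, which may hang anywhere between post and column. The furniture behind the worktop (shelf, from x = 0.72 m) is solid: keep the arm clear of it.
- saddle: loose saddle weight of plain aluminium, 0.25 kg (may differ by a fifth), an inverted U: 46 mm across the two legs (its x axis), 40 mm along the bar (its y axis), 60 mm high. Legs 9 mm thick, gap between them 28 mm, crown 10 mm thick. It stands on the worktop on its two legs; origin at the middle between the feet, z up. It can be gripped across the outside of the legs (46 mm, along its x axis) so that the bar fits between the legs.
- saddle_seat (a point): centre of the underside of the saddle's crown, 50 mm above its feet; rests on the bar's top face when draped.
- knurled_nut: steel knurled nut, 40 mm diameter, 24 mm high, on the stud over the stand's column (stand x = 0, y = +80 mm), already started on the thread. Origin on its axis at its underside, which is 125 mm above the worktop when fully down. A raised radial rib on its top (along its x axis) shows how it is turned. Vertical axis.
- nut_grip (a point): on the nut's axis at half its height, the height to grip it.
- nut_thread (a joint): turn of the nut in rad: 0 = bottomed out on the collar (a hard stop), growing as it is unscrewed (counter-clockwise seen from above), 1.57 = a quarter turn off. The nut rises 6 mm a turn. It starts 2.0 to 2.9 rad above the stop, runs with about 0.06 N m of friction and stays where it is left. Turning clockwise from above screws it down.
- glue_bottle: bystander: white glue bottle with red tip, 27 mm diameter, 66 mm high, standing on the worktop to the left; origin under its centre.
- eye_loupe: bystander: black eye loupe, 37 mm diameter, 34 mm high, standing on the worktop to the left; origin under its centre.
- lens_blank: bystander: clear round lens blank, 64 mm diameter, 9 mm high, lying in front of the stand; origin under its centre.

How it is judged:
By the outcome, as a careful person would: the job done as asked, in the order asked, and still so for the second after the job is handed in, while the arm keeps its last pose, push and grip.
It also fails if it takes over 72 s, if anything falls off the work surface, if the arm or the gripper's body presses on something with over 40 N, if the wrist force passes 120 N, or if a joint passes its speed limit or range.

ROBOT

A 6-joint arm with a two-finger parallel gripper is mounted at the origin on a cart in front of the work surface, level with it; the furniture and walls round the work are solid. World frame = base frame: x ahead of the robot, y to its left, z up, the work surface at z = 0. Lengths are in mm, angles in rad, forces in N, time in s.
With the tool pointing down it reaches from about 400 to 925 mm from the base axis. Payload 12.5 kg.
Tool frame: the origin (TCP) lies midway between the tips of the shut fingers; the grasp point (between the pads) lies 19 mm behind it; z points along the fingers, y is the line along which they close (so a half turn about z gives the same grasp; the last joint's range is limited). The gripper opens to 95 mm and grips with 3 to 60 N. Pads are 20 mm wide; open, the fingers measure 119 mm over their backs; the gripper's body (75 mm by 180 mm) begins 59 mm behind the grasp point.
Start: joints at [1.233, 0.491, 1.559, -0, 1.092, -0.106], TCP at [143.563, 608.306, 214.661] pointing down, gripper open.
Joint ranges: [-3.1, 3.1], [-0.84, 2.19], [0.05, 2.79], [-1.13, 4.28], [0.06, 2.93], [-2.69, 2.69]. Speed limits (rad/s): [2.22, 2.22, 2.79, 3.14, 3.14, 3.14].

INTERFACE

Orientations are given as [roll, pitch, yaw] about the fixed x, y, z axes, in that order (R = Rz(yaw) Ry(pitch) Rx(roll)).
In Python, from cell import env gives the robot as it stands.
- The arm moves only by the tool arm_command, never from a script. Its argument "targets" is a list of rows, each a list of 5 numbers: the shift along the tool's x, y, z in mm, then the turn about the tool's z in degrees, then the opening, from 0 (shut) to 1 (fully open). In form: [[tx, ty, tz, roll, fingers], ...]. A call has 1 to 5 rows; each row is the pose to reach, as a shift and turn from the pose commanded when the call began, along the tool's axes at that moment; what a row does not reach only later rows make up. A row lasts 1/10 s, in which the tool goes at most 50 mm and 8.59 degrees, less where a joint would pass 70% of its speed; a pose out of reach is approached as far as the arm can. A call with a gripper value outside its range is refused whole. The fingers move at their own pace and stop on an object; the grip force is fixed at half the most. Time passes only in rows, so rows that repeat a pose let the fingers close. It gives the time, the measured TCP pose, the force, the opening and the grip force at its end, in the units of the state.
- env.state(): the state, without advancing time (a new reading comes with each control period).
- env.read_camera(name): name is "scene" or "top" or "wrist"; returns a dict with "frame" (384x512x3 uint8, red, green, blue), "vertical_fov" (degrees; the focal length in pixels is half the picture's height over the tangent of half this angle, whatever the lens; pixels are square), "cx", "cy" (the principal point, pixels), "k1" (the pictures are not rectified: a ray, as slopes to the right and down, at radius r is drawn at 1 + k1 r^2 times it, then the intrinsics apply), "world_from_camera" (4x4, takes a point from camera to world coordinates); the wrist camera has in their place "hand_eye" (4x4, takes a point from camera to tool coordinates, whose origin is the TCP and whose axes are the flange's). Camera axes: x right, y down, z forward; pixel columns grow to the right and rows downward; lengths in mm; the calibration is good to about 2 mm. A picture is of the moment at which its call begins: read the wrist's pose just before it. There is no depth.
- env.job_done(): hands the job in; it is judged then, once.
The state is a dict: "t": time; "joints": joint angles; "qvel": joint speeds; "tau": joint torques, N m; "eef_pos": TCP position; "tcp_rot": TCP orientation; "ft_force": force on the tool from outside, world axes, zero at the start; "moment": the same for the moment, N m; "opening": opening from 0.0 (shut) to 1.0 (fully open); "grip_force": force on a finger pad.
Only numpy, scipy, OpenCV 4.12 (cv2) and the standard library are available. Lean on these libraries where they do the work, as an engineer would, in place of code of your own. Each camera call takes 0.05 s, during which the arm holds its last target. There are 200 camera calls.

## Working session

There is one attempt and no reset: what is moved stays moved. The work goes in short steps, Python scripts to look and compute and a tool call to move; the robot and the scene stay as the last step left them, time stands still between calls to the robot, and variables do not carry over. Pictures are saved under pics/ and viewed, at most 10 in all, crops included, and the job is handed in when it is done.

Besides the shell and the picture viewer there is one more tool, called after ">>>" in YAML: its name, and indented under it one key for each argument. arm_command: Moves the arm, as the interface text tells. Its arguments: {"type":"object","properties":{"targets":{"type":"array","items":{"type":"array","items":{"type":"number"}}}},"required":["targets"]}

```bash
ls; mkdir -p pics
cat > h.py <<'E'
import numpy as np, cv2
from scipy.spatial.transform import Rotation as R
def K(c):
    h=c["frame"].shape[0]; f=h/2/np.tan(np.radians(c["vertical_fov"])/2)
    return np.array([[f,0,c["cx"]],[0,f,c["cy"]],[0,0,1]]),np.array([c["k1"],0,0,0.])
def W(c,s=None):
    if "world_from_camera" in c: return np.array(c["world_from_camera"])
    T=np.eye(4);T[:3,:3]=R.from_euler('xyz',s["tcp_rot"]).as_matrix();T[:3,3]=s["eef_pos"]
    return T@np.array(c["hand_eye"])
def pix2z(c,uv,z,s=None):
    k,d=K(c);T=W(c,s)
    p=cv2.undistortPoints(np.array(uv,float).reshape(-1,1,2),k,d).reshape(-1,2)
    r=np.c_[p,np.ones(len(p))]@T[:3,:3].T
    o=T[:3,3]; t=(np.broadcast_to(z,len(p))-o[2])/r[:,2]
    return o+r*t[:,None]
def proj(c,P,s=None):
    k,d=K(c);T=np.linalg.inv(W(c,s))
    return cv2.projectPoints(np.array(P,float).reshape(-1,1,3),cv2.Rodrigues(T[:3,:3])[0],T[:3,3],k,d)[0].reshape(-1,2)
E
python3 - <<'E'
from cell import env
import cv2,pickle
s=env.state();print(s)
for n in ("scene","top","wrist"):
    c=env.read_camera(n);pickle.dump((s,c),open(n+"0.pkl","wb"))
    print(n,{k:v for k,v in c.items() if k!="frame"})
    cv2.imwrite(f"pics/{n}0.png",cv2.resize(c["frame"][:,:,::-1],(800,600),interpolation=cv2.INTER_CUBIC))
E
```

```text
pics
{'t': 0.0, 'joints': array([ 1.23339845e+00,  4.91582227e-01,  1.55946386e+00, -4.02825239e-06,
        1.09169426e+00, -1.05584869e-01]), 'qvel': array([ 0.00020698,  0.00011864, -0.00204997,  0.00094574,  0.00091126,
       -0.00020907]), 'tau': array([ 1.89637984e-03, -6.12669969e+01, -2.58182931e+01,  6.93268608e-02,
        4.83050756e-02, -1.10080869e-04]), 'eef_pos': array([143.475626  , 608.05270743, 214.04270363]), 'tcp_rot': array([-3.14045097e+00, -1.17401842e-04,  2.90978144e+00]), 'ft_force': array([-0.4740411 , -0.54129834, -0.07353219]), 'moment': array([-0.01422659,  0.04112897,  0.05019812]), 'grip_force': 0.0, 'opening': 1.000645586305109}
scene {'vertical_fov': 46.1423406015157, 'cx': 247.00830660133892, 'cy': 189.87060356587875, 'k1': 0.02753681228598823, 'world_from_camera': array([[-8.89281151e-01, -3.31444611e-01,  3.15156316e-01,
         1.35546474e+02],
       [-4.57145798e-01,  6.23016055e-01, -6.34719399e-01,
         6.78556436e+02],
       [ 1.40268800e-02, -7.08516383e-01, -7.05554946e-01,
         8.70231343e+02],
       [ 0.00000000e+00,  0.00000
[... 309 characters left out ...]
863887e-04, -1.75098853e-02,
        -1.31067872e+00],
       [ 1.74845120e-02, -1.12432234e-01, -9.93505553e-01,
         1.27961316e+03],
       [ 0.00000000e+00,  0.00000000e+00,  0.00000000e+00,
         1.00000000e+00]])}
wrist {'vertical_fov': 69.51293967665566, 'cx': 256.2270184321242, 'cy': 190.2374888366703, 'k1': -0.03224475527563368, 'hand_eye': array([[ 5.13899813e-04, -9.66701611e-01, -2.55905709e-01,
         7.18815109e+01],
       [ 9.99999286e-01,  7.72934125e-04, -9.11653046e-04,
         8.39061203e-01],
       [ 1.07909472e-03, -2.55905057e-01,  9.66701317e-01,
        -1.70265726e+02],
       [ 0.00000000e+00,  0.00000000e+00,  0.00000000e+00,
         1.00000000e+00]])}
```

View pics/top0.png

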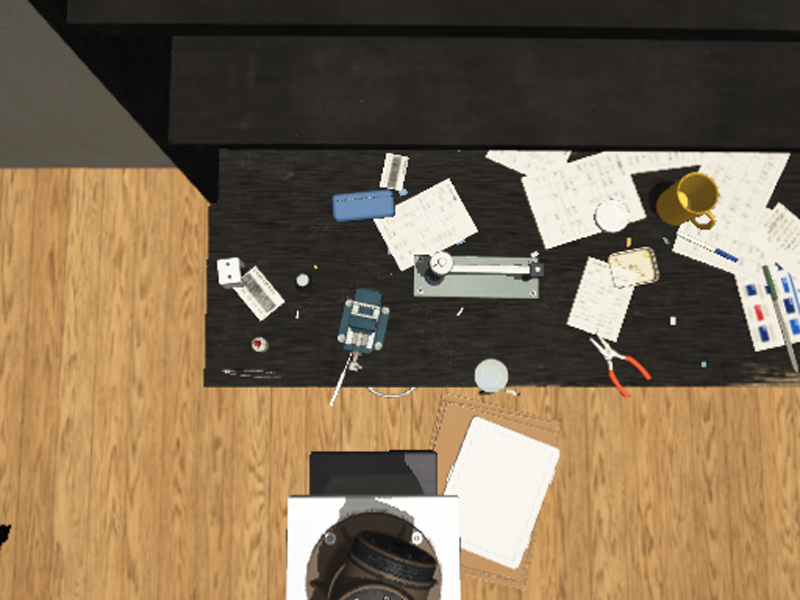

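View pics/scene0.png

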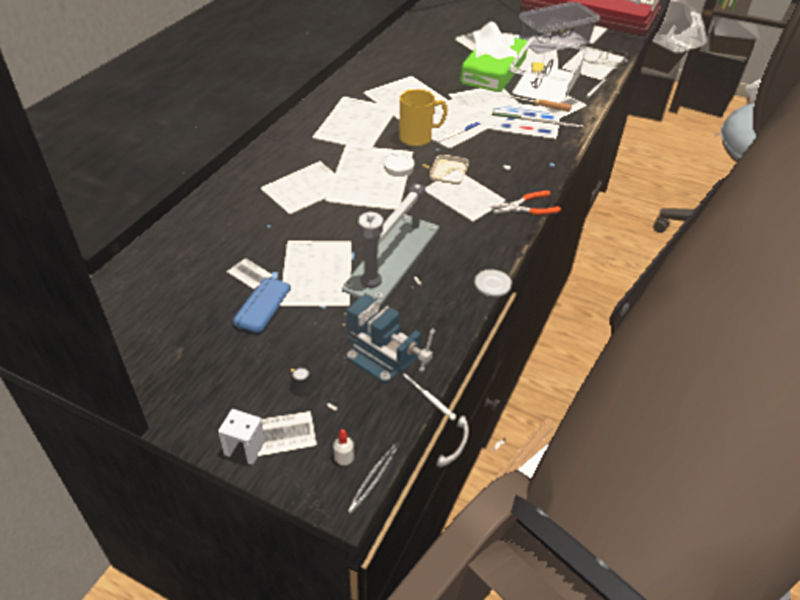

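The top view shows the saddle at about (230,271), the nut at (441,263), the post at (537,269) and the lens at (491,376). The bottle is at (260,344) and the loupe at (303,280), with a vise at (364,320). In the scene view the saddle is at (241,435), with its legs visible, and the nut is at (370,222).

Run:
```python
from h import *
import pickle
s,t=pickle.load(open("top0.pkl","rb"));_,c=pickle.load(open("scene0.pkl","rb"));_,w=pickle.load(open("wrist0.pkl","rb"))
f=.64
for n,u,z in [("saddle",(230,268),60),("nut",(441,263),155),("post",(537,268),106),("baseTL",(414,255),12),("baseTR",(538,262),12),("baseBR",(538,297),12),("baseBL",(414,296),12),("glue",(260,346),60),("loupe",(303,281),34),("vise",(364,320),60)]:
    print(n,pix2z(t,[np.array(u)*f],z).round(1))
for n,u,z in [("saddle",(241,422),60),("nut",(370,220),155),("saddle top corners",(226,410),60),("",(262,417),60),("",(252,436),60),("",(219,431),60)]:
    print("sc",n,pix2z(c,[np.array(u)*f],z).round(1))
P=pix2z(t,[np.array((230,268))*f],60)
print(proj(w,P,s)/f)
# crops
a=t["frame"][150:200,130:220,::-1];b=t["frame"][150:200,255:355,::-1];d=c["frame"][250:310,120:240,::-1];e=c["frame"][110:195,200:300,::-1]
o=np.zeros((600,800,3),np.uint8)
for im,(y,x) in zip((a,b,d,e),((0,0),(0,400),(300,0),(300,400))):
    k=min(400/im.shape[1],300/im.shape[0]);r=cv2.resize(im,None,fx=k,fy=k,interpolation=cv2.INTER_CUBIC);o[y:y+r.shape[0],x:x+r.shape[1]]=r;print(k)
cv2.imwrite("pics/crops.png",o)
```

```text
saddle [[568.9 260.6  60. ]]
nut [[ 561.5 -115.8  155. ]]
post [[ 561.9 -291.1  106. ]]
baseTL [[602.9 -78.8  12. ]]
baseTR [[ 589.9 -316.6   12. ]]
baseBR [[ 522.3 -314.7   12. ]]
baseBL [[524.  -78.3  12. ]]
glue [[426.4 203.1  60. ]]
loupe [[549.  129.8  34. ]]
vise [[473.6  15.7  60. ]]
sc saddle [[561.9 260.8  60. ]]
sc nut [[ 558.  -108.8  155. ]]
sc saddle top corners [[592.1 253.9  60. ]]
sc  [[541.1 240.5  60. ]]
sc  [[535.4 272.6  60. ]]
sc  [[579.6 286.6  60. ]]
[[182.70552361 715.9684725 ]]
4.444444444444445
4.0
3.3333333333333335
3.5294117647058822
```

View pics/wrist0.png

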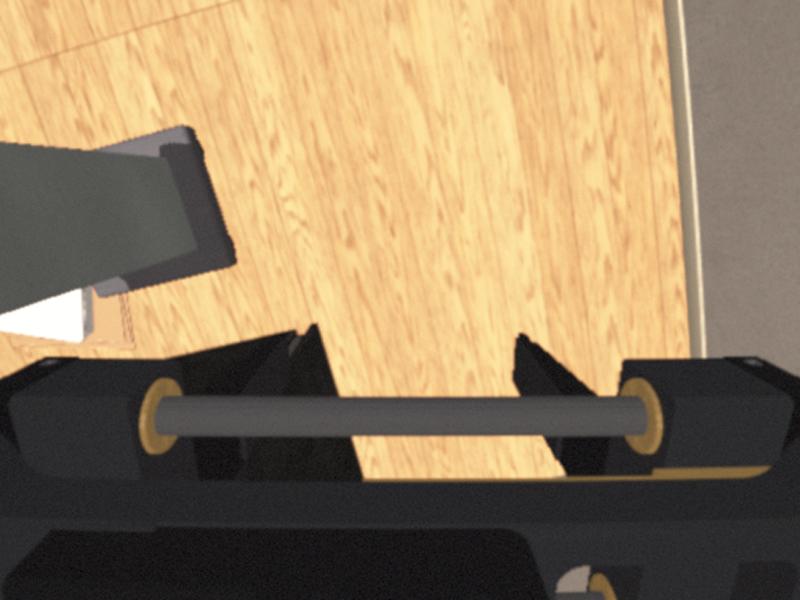

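View pics/crops.png

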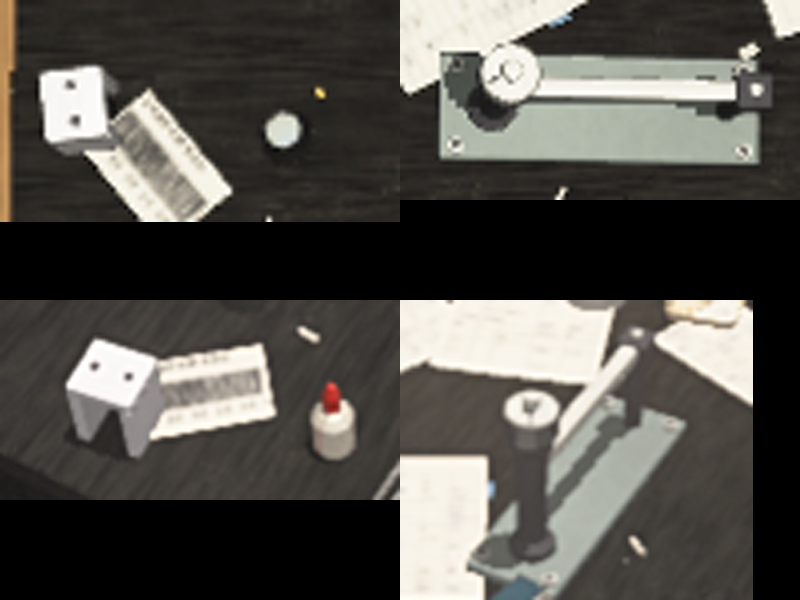

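The saddle is near (566,261), with its legs separated roughly along world x and a yaw of about 10–15°. The bar runs roughly along world y. I'll move above the saddle and measure it with the wrist camera.

>>> arm_command:
  targets:
    - [-98, -48, -8, 8.5, 1]
    - [-196, -96, -16, 17, 1]
    - [-294, -144, -24, 25, 1]
    - [-392, -192, -32, 33, 1]
    - [-491, -240, -36, 41, 1]

```text
t: 0.65
eef_pos: [337.6, 448.7, 232.5]
tcp_rot: [3.142, -0.0, 2.189]
ft_force: [0.3, 1.6, -0.6]
opening: 1.0
grip_force: 0.0
```

```bash
cat >> h.py <<'E'
def goto(s,x=None,y=None,z=None,yaw=None):
    M=R.from_euler('xyz',s["tcp_rot"]).as_matrix();p=np.array(s["eef_pos"]);q=p.copy()
    for i,v in enumerate((x,y,z)):
        if v is not None:q[i]=v
    yw=np.degrees(s["tcp_rot"][2]);r=0 if yaw is None else (yw-yaw+180)%360-180
    print("pos",p.round(1),"yaw",yw.round(2),"F",s["ft_force"].round(1),"Mz",s["moment"].round(3),"open",round(s["opening"]*95,1),"t",round(s["t"],1),"shift",(M.T@(q-p)).round(1),"roll",round(r,1))
E
python3 - <<'E'
from h import *
from cell import env
import pickle
goto(env.state(),566,261,250,104)
_,c=pickle.load(open("scene0.pkl","rb"));s,t=pickle.load(open("top0.pkl","rb"))
print(pix2z(c,np.array([(147,432),(93,275)])*.64,0).round(0),pix2z(t,np.array([(218,200),(218,148),(170,145)])*.64,0).round(0))
E
```

```text
pos [337.6 448.7 232.5] yaw 125.4 F [ 0.3  1.6 -0.6] Mz [ 0.008 -0.014 -0.018] open 95.0 t 0.7 shift [-285.3   77.5  -17.5] roll 21.4
[[ 704.  307.    0.]
 [1011.   92.    0.]] [[713. 300.   0.]
 [817. 303.   0.]
 [823. 397.   0.]]
```

>>> arm_command:
  targets:
    - [-50, 14, -3, 4, 1]
    - [-100, 28, -6, 8, 1]
    - [-150, 42, -9, 12, 1]
    - [-200, 55, -12, 17, 1]
    - [-245, 67, -16, 21, 1]

```text
t: 1.15
eef_pos: [531.6, 291.5, 247.9]
tcp_rot: [-3.141, -0.0, 1.824]
ft_force: [0.2, 0.9, 0.5]
opening: 0.998
grip_force: 0.0
```

>>> arm_command:
  targets:
    - [-10, 0, 0, 0, 1]
    - [-10, 0, 0, 0, 1]
    - [-10, 0, 0, 0, 1]
    - [-10, 0, 0, 0, 1]
    - [-10, 0, 0, 0, 1]

```text
t: 1.65
eef_pos: [532.0, 284.6, 248.1]
tcp_rot: [3.141, -0.0, 1.83]
ft_force: [0.8, 0.4, 0.2]
opening: 0.999
grip_force: 0.0
```

Run:
```python
from h import *
from cell import env
import pickle
s=env.state();goto(s,566,261,250,104)
c=env.read_camera("wrist");pickle.dump((s,c),open("w1.pkl","wb"))
print(proj(c,[[566,261,60]],s)/.64)
cv2.imwrite("pics/w1.png",cv2.resize(c["frame"][:,:,::-1],(800,600),interpolation=cv2.INTER_CUBIC))
```

```text
pos [532.  284.6 248.1] yaw 104.83 F [0.8 0.4 0.2] Mz [-0.051  0.027 -0.027] open 94.9 t 1.6 shift [-31.6  26.8  -1.9] roll 0.8
[[431.18860101 307.24755522]]
```

View pics/w1.png

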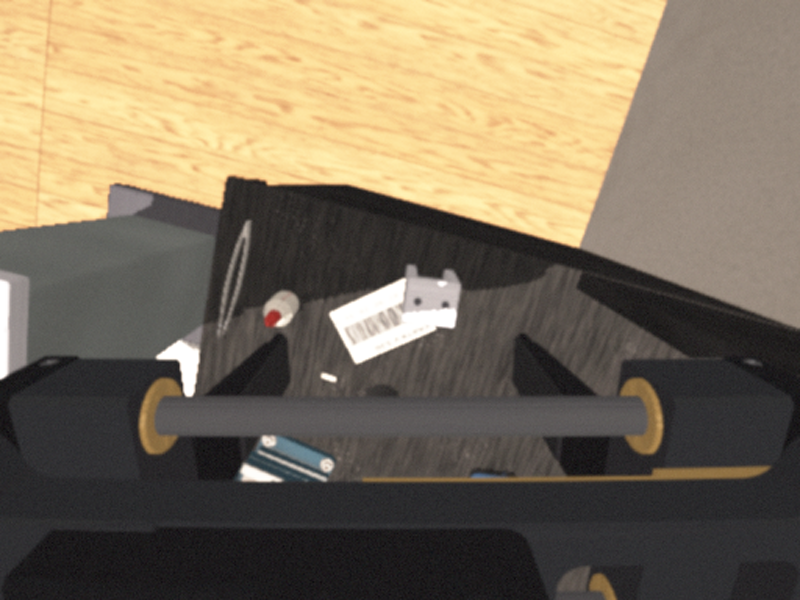

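The saddle is at (431,303), with its crown dots at (417,302) and (445,304.5). The legs are separated along the tool y axis, so the grip axis is right.

Run:
```python
from h import *
import pickle
s,c=pickle.load(open("w1.pkl","rb"))
P=pix2z(c,np.array([(417,302),(445,304.5),(405,278),(460,281),(457,328),(403,322)])*.64,60,s);print(P.round(1))
d=P[1]-P[0];print(np.degrees(np.arctan2(d[1],d[0])))
goto(s,*P[:2].mean(0)[:2],150,90+np.degrees(np.arctan2(d[1],d[0])))
```

```text
[[552.9 262.4  60. ]
 [576.8 266.4  60. ]
 [537.5 280.1  60. ]
 [583.3 289.6  60. ]
 [593.  248.6  60. ]
 [545.9 241.8  60. ]]
9.588080286776805
pos [532.  284.6 248.1] yaw 104.83 F [0.8 0.4 0.2] Mz [-0.051  0.027 -0.027] open 94.9 t 1.6 shift [-28.   26.6  98.1] roll 5.2
```

>>> arm_command:
  targets:
    - [-10, 9, 33, 2, 1]
    - [-20, 18, 66, 4, 1]
    - [-28, 27, 98, 5, 1]
    - [-28, 27, 98, 5, 1]
    - [-28, 27, 98, 5, 1]

```text
t: 2.2
eef_pos: [565.8, 263.8, 150.4]
tcp_rot: [-3.141, -0.0, 1.741]
ft_force: [0.3, -0.1, 0.2]
opening: 1.0
grip_force: 0.0
```

Run:
```python
from h import *
from cell import env
import pickle
s=env.state();goto(s,565,264.5,26,100)
c=env.read_camera("wrist");pickle.dump((s,c),open("w2.pkl","wb"))
p=(proj(c,[[565,264,60]],s)[0]).astype(int);print(p)
x0,y0=p[0]-80,p[1]-60
cv2.imwrite("pics/w2.png",cv2.resize(c["frame"][y0:y0+120,x0:x0+160,::-1],None,fx=5,fy=5,interpolation=cv2.INTER_CUBIC));print(x0,y0)
```

```text
pos [565.8 263.8 150.4] yaw 99.77 F [ 0.3 -0.1  0.2] Mz [-0.059 -0.02  -0.054] open 95.0 t 2.2 shift [  0.8  -0.6 124.4] roll -0.2
[255 193]
175 133
```

View pics/w2.png

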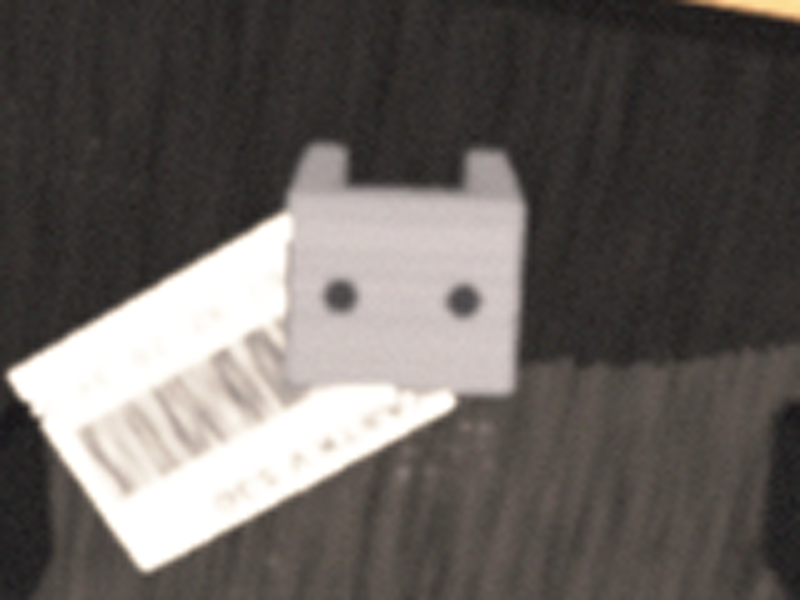

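The dots are at crop (341,297) and (463,301), so the saddle is centred within 1 mm of the tool and rotated about 2°. I'll descend and grip.

>>> arm_command:
  targets:
    - [1, -1, 40, 2, 1]
    - [1, -1, 80, 2, 1]
    - [1, -1, 110, 2, 1]
    - [1, -1, 124, 2, 1]
    - [1, -1, 124, 2, 1]

```text
t: 2.75
eef_pos: [564.7, 264.5, 26.0]
tcp_rot: [-3.141, 0.0, 1.706]
ft_force: [-0.1, 0.8, 0.6]
opening: 1.003
grip_force: 0.0
```

>>> arm_command:
  targets:
    - [0, 0, 0, 0, 0.3]
    - [0, 0, 0, 0, 0.3]
    - [0, 0, 0, 0, 0.3]
    - [0, 0, 0, 0, 0.3]
    - [0, 0, 0, 0, 0.3]

```text
t: 3.25
eef_pos: [565.1, 264.2, 26.5]
tcp_rot: [3.141, -0.0, 1.706]
ft_force: [-0.6, -0.2, -0.1]
opening: 0.637
grip_force: 0.0
```

>>> arm_command:
  targets:
    - [0, 0, 0, 0, 0.3]
    - [0, 0, 0, 0, 0.3]
    - [0, 0, 0, 0, 0.3]
    - [0, 0, 0, 0, 0.3]
    - [0, 0, 0, 0, 0.3]

```text
t: 3.75
eef_pos: [564.9, 264.1, 26.0]
tcp_rot: [-3.142, -0.0, 1.706]
ft_force: [-0.7, -0.3, 2.2]
opening: 0.485
grip_force: 30.0
```

>>> arm_command:
  targets:
    - [0, 0, -45, 0, 0.3]
    - [0, 0, -90, 0, 0.3]
    - [0, 0, -135, 0, 0.3]
    - [0, 0, -180, 0, 0.3]
    - [-20, -3, -200, 0, 0.3]

```text
t: 4.25
eef_pos: [565.3, 245.4, 230.0]
tcp_rot: [3.136, -0.001, 1.707]
ft_force: [-0.2, 0.7, -1.5]
opening: 0.478
grip_force: 30.0
```

>>> arm_command:
  targets:
    - [-45, -6, 0, 1, 0.3]
    - [-90, -13, 0, 3, 0.3]
    - [-135, -19, 0, 5, 0.3]
    - [-180, -26, 0, 7, 0.3]
    - [-225, -32, 0, 8, 0.3]

```text
t: 4.75
eef_pos: [562.6, 15.0, 225.7]
tcp_rot: [-3.141, -0.0, 1.565]
ft_force: [1.3, 0.0, -2.1]
opening: 0.483
grip_force: 30.0
```

Run:
```python
from h import *
from cell import env
goto(env.state(),561,-220,225,90)
```

```text
pos [562.6  15.  225.7] yaw 89.65 F [ 1.3  0.  -2.1] Mz [-0.135  0.059 -0.018] open 45.8 t 4.8 shift [-2.35e+02 -2.00e-01  7.00e-01] roll -0.3
```

>>> arm_command:
  targets:
    - [-47, 0, 0, 0, 0.3]
    - [-94, 0, 0, 0, 0.3]
    - [-141, 0, 0, 0, 0.3]
    - [-188, 0, 0, 0, 0.3]
    - [-230, 0, 0, 0, 0.3]

```text
t: 5.25
eef_pos: [561.5, -215.5, 225.6]
tcp_rot: [-3.141, -0.0, 1.565]
ft_force: [0.6, 0.1, -1.7]
opening: 0.479
grip_force: 30.0
```

>>> arm_command:
  targets:
    - [-4, 0, 0, 0, 0.3]
    - [-4, 0, 0, 0, 0.3]
    - [-4, 0, 0, 0, 0.3]

```text
t: 5.55
eef_pos: [561.8, -216.5, 225.6]
tcp_rot: [-3.141, -0.001, 1.566]
ft_force: [-0.2, 0.3, -2.7]
opening: 0.482
grip_force: 30.0
```

Run:
```python
from h import *
from cell import env
import pickle
s=env.state();goto(s,561,-220,225,90)
c=env.read_camera("wrist");pickle.dump((s,c),open("w3.pkl","wb"))
cv2.imwrite("pics/w3.png",cv2.resize(c["frame"][:,:,::-1],(800,600),interpolation=cv2.INTER_CUBIC))
```

```text
pos [ 561.8 -216.5  225.6] yaw 89.74 F [-0.2  0.3 -2.7] Mz [-0.091  0.056 -0.   ] open 45.8 t 5.5 shift [-3.5 -0.8  0.6] roll -0.3
```

View pics/w3.png

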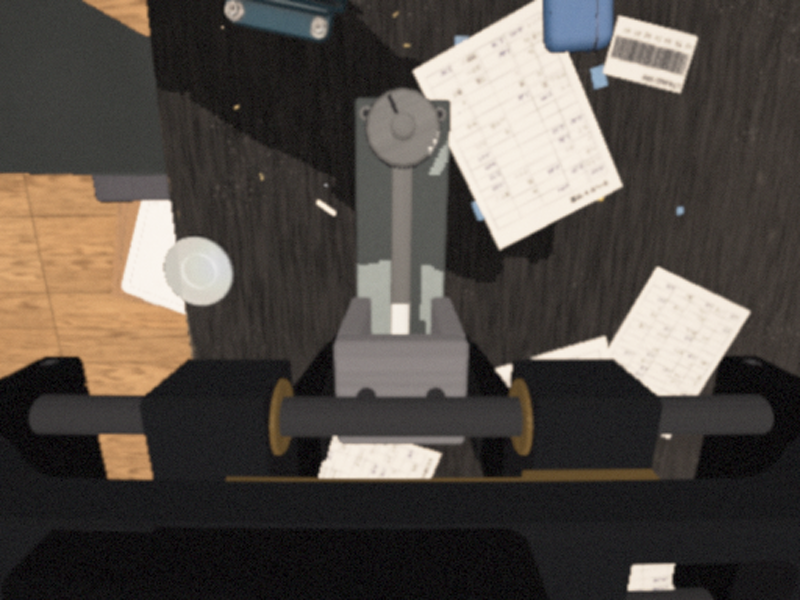

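The bar is centred at about (402,190) and (400,325), the nut is at (404,127), and the dark rib runs (389,95)–(398,113). The saddle is held above the bar.

Run:
```python
from h import *
import pickle
s,c=pickle.load(open("w3.pkl","rb"))
g=cv2.cvtColor(c["frame"],cv2.COLOR_RGB2GRAY).astype(float)
pts=[]
for r in range(116,190,6):
    l=g[r-1:r+2,240:275].mean(0);d=np.diff(l);a,b=np.argmax(d[:20]),np.argmin(d[15:])+15
    pts.append((240+(a+b)/2+.5,r)); print(r,a+240.5,b+240.5,end="; ")
P=pix2z(c,pts,100,s);k=np.polyfit(P[:,1],P[:,0],1);print("\nbar x=",k,"at -220",np.polyval(k,-220),"yaw",-np.degrees(np.arctan(k[0])),(P[:,0]-np.polyval(k,P[:,1])).round(1))
N=pix2z(c,np.array([(404,127),(364,127),(443,127),(389,95),(398,113)])*.64,156,s);print(N.round(1))
```

```text
116 251.5 263.5; 122 250.5 263.5; 128 250.5 263.5; 134 250.5 263.5; 140 250.5 262.5; 146 250.5 262.5; 152 250.5 262.5; 158 250.5 262.5; 164 250.5 262.5; 170 241.5 261.5; 176 251.5 262.5; 182 251.5 262.5; 188 251.5 261.5; 
bar x= [2.39814383e-02 5.66471801e+02] at -220 561.19588494409 yaw -1.3737718856104866 [ 0.4  0.   0.1  0.3 -0.1 -0.   0.1  0.3  0.4 -4.9  1.2  1.3  0.9]
[[ 564.2 -115.6  156. ]
 [ 543.3 -115.5  156. ]
 [ 584.6 -115.6  156. ]
 [ 556.6 -100.   156. ]
 [ 561.1 -108.7  156. ]]
```

>>> arm_command:
  targets:
    - [-4, 0, 35, 1, 0.3]
    - [-4, 0, 70, 1, 0.3]
    - [-4, 0, 100, 1, 0.3]
    - [-4, 0, 125, 1, 0.3]
    - [-4, 0, 135, 1, 0.3]

```text
t: 6.1
eef_pos: [561.4, -219.6, 88.9]
tcp_rot: [-3.139, -0.002, 1.55]
ft_force: [-0.1, 0.1, -1.7]
opening: 0.48
grip_force: 30.0
```

>>> arm_command:
  targets:
    - [0, 0, 4, 0, 0.3]
    - [0, 0, 8, 0, 0.3]
    - [0, 0, 11, 0, 0.3]
    - [0, 0, 13, 0, 0.3]
    - [0, 0, 13, 0, 0.3]

```text
t: 6.6
eef_pos: [562.1, -221.4, 78.3]
tcp_rot: [3.141, 0.0, 1.548]
ft_force: [-0.2, 0.2, -2.1]
opening: 0.484
grip_force: 30.0
```

Run:
```python
from h import *
from cell import env
s=env.state();goto(s,562,-220,76,89)
```

```text
pos [ 562.1 -221.4   78.3] yaw 88.72 F [-0.2  0.2 -2.1] Mz [-0.08   0.011  0.04 ] open 46.0 t 6.6 shift [ 1.4 -0.1  2.3] roll -0.3
```

>>> arm_command:
  targets:
    - [0, 0, 0.5, 0, 0.3]
    - [0, 0, 1, 0, 0.3]
    - [0, 0, 1.5, 0, 0.3]
    - [0, 0, 2, 0, 0.3]
    - [0, 0, 2, 0, 0.3]

```text
t: 7.1
eef_pos: [562.0, -221.4, 76.0]
tcp_rot: [3.141, -0.0, 1.548]
ft_force: [-0.6, -0.1, -0.0]
opening: 0.486
grip_force: 30.0
```

The weight is now on the bar. I'll release it.

>>> arm_command:
  targets:
    - [0, 0, 0, 0, 0.9]
    - [0, 0, 0, 0, 0.9]
    - [0, 0, 0, 0, 0.9]
    - [0, 0, 0, 0, 0.9]
    - [0, 0, 0, 0, 0.9]

```text
t: 7.6
eef_pos: [562.0, -221.3, 76.0]
tcp_rot: [3.141, -0.0, 1.548]
ft_force: [-0.4, -0.3, 0.6]
opening: 0.847
grip_force: 0.0
```

>>> arm_command:
  targets:
    - [0, 0, 0, 0, 0.9]
    - [0, 0, -15, 0, 0.9]
    - [0, 0, -40, 0, 0.9]
    - [0, 0, -80, 0, 0.9]
    - [0, 0, -125, 0, 0.9]

```text
t: 8.1
eef_pos: [561.5, -221.1, 201.5]
tcp_rot: [-3.14, -0.001, 1.548]
ft_force: [0.0, -0.1, 0.4]
opening: 0.899
grip_force: 0.0
```

>>> arm_command:
  targets:
    - [0, 0, -20, 0, 1]
    - [0, 0, -20, 0, 1]
    - [0, 0, -20, 0, 1]

```text
t: 8.4
eef_pos: [561.7, -221.2, 220.6]
tcp_rot: [-3.142, -0.0, 1.549]
ft_force: [0.2, 0.0, -0.8]
opening: 0.993
grip_force: 0.0
```

Run:
```python
from h import *
from cell import env
import pickle
s=env.state();goto(s,564,-115.5,225,89)
c=env.read_camera("wrist");pickle.dump((s,c),open("w4.pkl","wb"))
cv2.imwrite("pics/w4.png",cv2.resize(c["frame"][:240,130:450,::-1],(800,600),interpolation=cv2.INTER_CUBIC))
```

```text
pos [ 561.7 -221.2  220.6] yaw 88.72 F [ 0.2  0.  -0.8] Mz [-0.131  0.028  0.025] open 94.3 t 8.4 shift [ 1.057e+02 -1.000e-01 -4.400e+00] roll -0.3
```

View pics/w4.png

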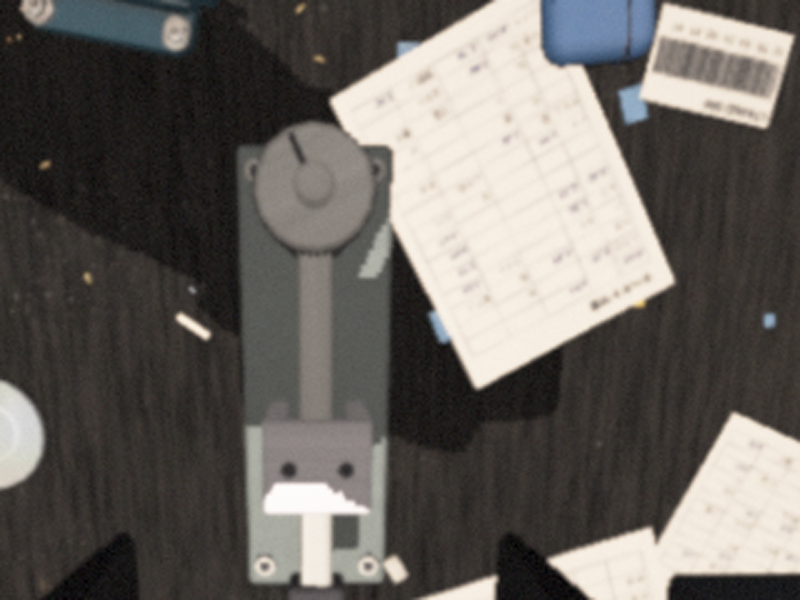

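The saddle is hanging on the bar. The nut is centred at crop (315,186), and its rib points at (289,133), which suggests about 2.0 rad above the stop if the rib lies along stand x at the stop. Next I'll move over the nut and turn the wrist to give it room to turn.

>>> arm_command:
  targets:
    - [40, 0, 0, -8, 1]
    - [75, 0, 0, -16, 1]
    - [105.5, 0, 0, -24, 1]
    - [105.5, 0, 0, -32, 1]
    - [105.5, 0, 0, -40, 1]

```text
t: 8.95
eef_pos: [563.9, -114.7, 219.3]
tcp_rot: [-3.14, -0.002, 2.254]
ft_force: [0.1, -0.4, 0.4]
opening: 1.003
grip_force: 0.0
```

>>> arm_command:
  targets:
    - [0, 0, 0, -8, 1]
    - [0, 0, 0, -16, 1]
    - [0, 0, 0, -24, 1]
    - [0, 0, 0, -31, 1]
    - [0, 0, 0, -31, 1]

```text
t: 9.45
eef_pos: [563.9, -115.7, 219.4]
tcp_rot: [-3.142, -0.003, 2.789]
ft_force: [0.6, 0.3, 0.3]
opening: 0.997
grip_force: 0.0
```

Run:
```python
from h import *
from cell import env
import pickle
s,c=pickle.load(open("w4.pkl","rb"))
print(pix2z(c,[(130+315*.4,185*.4)],151,s))
s=env.state();goto(s,564,-115.5,120,160)
c=env.read_camera("wrist");pickle.dump((s,c),open("w5.pkl","wb"))
p=(proj(c,[[564,-115.5,151]],s)[0]).astype(int);print(p)
x0,y0=p[0]-80,p[1]-60;print(x0,y0)
cv2.imwrite("pics/w5.png",cv2.resize(c["frame"][y0:y0+120,x0:x0+160,::-1],None,fx=5,fy=5,interpolation=cv2.INTER_CUBIC))
```

```text
[[ 563.99097269 -114.76149156  151.        ]]
pos [ 563.9 -115.7  219.4] yaw 159.82 F [0.6 0.3 0.3] Mz [-0.047  0.035 -0.01 ] open 94.7 t 9.4 shift [-0.3  0.3 99.4] roll -0.2
[255 199]
175 139
```

View pics/w5.png

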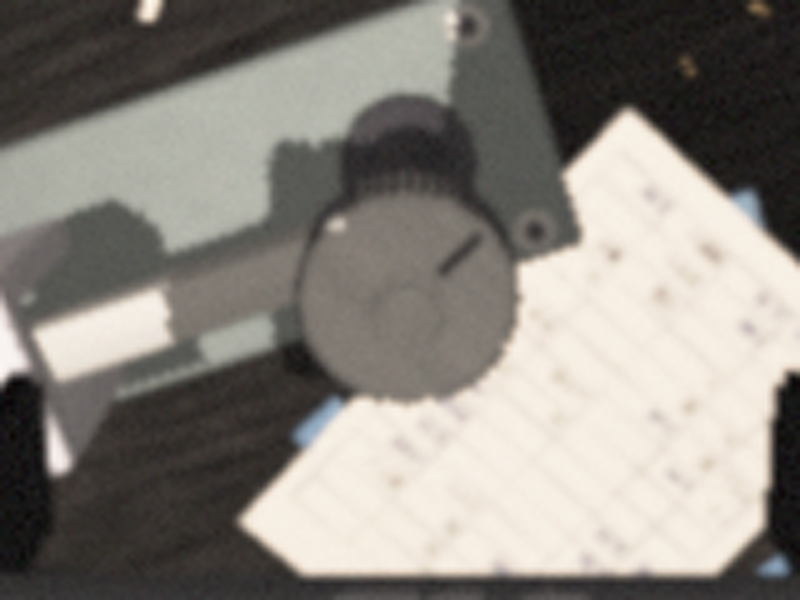

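The nut is centred midway between the fingers (crop x = 410 against a finger midpoint of 410). The rib points at about 111–115° in world, so I expect the stop after about 115° of turning. Descending to grip.

>>> arm_command:
  targets:
    - [0, 0, 35, 0, 1]
    - [0, 0, 65, 0, 1]
    - [0, 0, 88, 0, 1]
    - [0, 0, 99, 0, 1]
    - [0, 0, 99, 0, 1]

```text
t: 10.0
eef_pos: [563.7, -115.7, 120.4]
tcp_rot: [-3.142, -0.003, 2.786]
ft_force: [1.0, -0.2, 0.5]
opening: 1.0
grip_force: 0.0
```

>>> arm_command:
  targets:
    - [0, 0, 0, 0, 0.25]
    - [0, 0, 0, 0, 0.25]
    - [0, 0, 0, 0, 0.25]
    - [0, 0, 0, 0, 0.25]
    - [0, 0, 0, 0, 0.25]

```text
t: 10.5
eef_pos: [564.5, -115.9, 122.4]
tcp_rot: [3.141, 0.001, 2.788]
ft_force: [0.2, -0.8, -0.0]
opening: 0.636
grip_force: 0.0
```

>>> arm_command:
  targets:
    - [0, 0, 0, 0, 0.25]
    - [0, 0, 0, 0, 0.25]
    - [0, 0, 0, 0, 0.25]
    - [0, 0, 0, 0, 0.25]
    - [0, 0, 0, 0, 0.25]

```text
t: 11.0
eef_pos: [564.3, -116.0, 122.0]
tcp_rot: [-3.142, -0.0, 2.788]
ft_force: [-0.5, -1.0, 1.0]
opening: 0.42
grip_force: 30.0
```

Run:
```python
from h import *
from cell import env
goto(env.state(),564,-115,120,160)
```

```text
pos [ 564.3 -116.   122. ] yaw 159.72 F [-0.5 -1.   1. ] Mz [-0.271  0.164  0.031] open 39.9 t 11.0 shift [0.6 0.8 2. ] roll -0.3
```

>>> arm_command:
  targets:
    - [0, 0, 0.1, 8, 0.25]
    - [0, 0, 0.3, 16, 0.25]
    - [0, 0, 0.4, 24, 0.25]
    - [0, 0, 0.5, 32, 0.25]
    - [0, 0, 0.7, 40, 0.25]

```text
t: 11.5
eef_pos: [563.9, -116.5, 121.3]
tcp_rot: [-3.14, 0.0, 2.084]
ft_force: [-4.1, -5.9, 2.1]
opening: 0.415
grip_force: 30.0
```

Run:
```python
from h import *
from cell import env
goto(env.state(),564,-115,120,120)
```

```text
pos [ 563.9 -116.5  121.3] yaw 119.41 F [-4.1 -5.9  2.1] Mz [-1.122  0.75   0.038] open 39.4 t 11.5 shift [1.2 0.8 1.3] roll -0.6
```

>>> arm_command:
  targets:
    - [-0.2, -0.4, 0.1, 8, 0.25]
    - [-0.4, -0.8, 0.3, 16, 0.25]
    - [-0.4, -0.8, 0.4, 24, 0.25]
    - [-0.4, -0.8, 0.5, 32, 0.25]
    - [-0.4, -0.8, 0.7, 40, 0.25]

```text
t: 12.0
eef_pos: [563.2, -116.7, 120.6]
tcp_rot: [-3.14, 0.0, 1.386]
ft_force: [-4.9, -1.9, 3.7]
opening: 0.415
grip_force: 30.0
```

Run:
```python
from h import *
from cell import env
goto(env.state(),564,-115,120,80)
```

```text
pos [ 563.2 -116.7  120.6] yaw 79.4 F [-4.9 -1.9  3.7] Mz [-0.411  0.961  0.087] open 39.4 t 12.0 shift [1.8 0.5 0.6] roll -0.6
```

>>> arm_command:
  targets:
    - [0, -0.3, 0, 8, 0.25]
    - [0, -0.5, 0.2, 16, 0.25]
    - [0, -0.5, 0.2, 24, 0.25]
    - [0, -0.5, 0.2, 27, 0.25]
    - [0, -0.5, 0.2, 27, 0.25]

```text
t: 12.5
eef_pos: [562.7, -116.5, 120.2]
tcp_rot: [-3.14, 0.001, 0.919]
ft_force: [-5.3, -1.2, 1.4]
opening: 0.413
grip_force: 30.0
```

Run:
```python
from h import *
from cell import env
goto(env.state(),564,-115,120,45)
```

```text
pos [ 562.7 -116.5  120.2] yaw 52.68 F [-5.3 -1.2  1.4] Mz [-0.389  0.827 -0.075] open 39.2 t 12.5 shift [2.  0.1 0.2] roll 7.7
```

>>> arm_command:
  targets:
    - [0, 0, 0, 2, 0.25]
    - [0, 0, 0, 4, 0.25]
    - [0, 0, 0.1, 6, 0.25]
    - [0, 0, 0.1, 6, 0.25]

```text
t: 12.9
eef_pos: [562.7, -116.4, 120.1]
tcp_rot: [-3.14, 0.001, 0.816]
ft_force: [-4.9, -1.2, 1.5]
opening: 0.415
grip_force: 30.0
```

Run:
```python
from h import *
from cell import env
goto(env.state(),564,-115,120,45)
```

```text
pos [ 562.7 -116.4  120.1] yaw 46.78 F [-4.9 -1.2  1.5] Mz [-0.374  0.929  0.002] open 39.4 t 12.9 shift [1.9 0.  0.1] roll 1.8
```

>>> arm_command:
  targets:
    - [0, 0, 0, 2, 0.25]
    - [0, 0, 0, 4, 0.25]
    - [0, 0, 0.1, 6, 0.25]
    - [0, 0, 0.1, 6, 0.25]

```text
t: 13.3
eef_pos: [562.8, -116.2, 120.0]
tcp_rot: [-3.14, 0.001, 0.713]
ft_force: [-4.4, 1.0, 1.8]
opening: 0.414
grip_force: 30.0
```

Run:
```python
from h import *
from cell import env
goto(env.state(),564,-115,120,45)
```

```text
pos [ 562.8 -116.2  120. ] yaw 40.86 F [-4.4  1.   1.8] Mz [0.208 0.932 0.718] open 39.3 t 13.3 shift [ 1.7 -0.1 -0. ] roll -4.1
```

The stop is reached, with Mz jumping to 0.72 N m. I'll unwind in small steps to find where the nut starts backing off.

>>> arm_command:
  targets:
    - [0, 0, 0, -0.5, 0.25]
    - [0, 0, 0, -0.5, 0.25]

```text
t: 13.5
eef_pos: [562.8, -116.2, 120.0]
tcp_rot: [-3.14, 0.001, 0.723]
ft_force: [-5.7, 1.9, 2.8]
opening: 0.415
grip_force: 30.0
```

Run:
```python
from h import *
from cell import env
goto(env.state(),564,-115,120,45)
```

```text
pos [ 562.8 -116.2  120. ] yaw 41.4 F [-5.7  1.9  2.8] Mz [0.273 1.001 0.603] open 39.5 t 13.5 shift [ 1.7 -0.1  0. ] roll -3.6
```

>>> arm_command:
  targets:
    - [0, 0, 0, -0.5, 0.25]
    - [0, 0, 0, -0.5, 0.25]

```text
t: 13.7
eef_pos: [562.8, -116.2, 120.0]
tcp_rot: [-3.14, 0.001, 0.731]
ft_force: [-5.1, 2.0, 2.9]
opening: 0.412
grip_force: 30.0
```

Run:
```python
from h import *
from cell import env
goto(env.state(),564,-115,120,45)
```

```text
pos [ 562.8 -116.2  120. ] yaw 41.88 F [-5.1  2.   2.9] Mz [0.209 1.01  0.469] open 39.2 t 13.7 shift [ 1.7 -0.1  0. ] roll -3.1
```

>>> arm_command:
  targets:
    - [0, 0, 0, -1, 0.25]
    - [0, 0, 0, -1, 0.25]

```text
t: 13.9
eef_pos: [562.8, -116.2, 120.0]
tcp_rot: [-3.14, 0.0, 0.748]
ft_force: [-5.1, 0.9, 2.1]
opening: 0.414
grip_force: 30.0
```

Run:
```python
from h import *
from cell import env
goto(env.state(),564,-115,120,45)
```

```text
pos [ 562.8 -116.2  120. ] yaw 42.87 F [-5.1  0.9  2.1] Mz [0.247 1.043 0.174] open 39.3 t 13.9 shift [ 1.7 -0.1  0. ] roll -2.1
```

Mz falls linearly at about 0.28 N m/deg, so the unloaded stop is at yaw ≈ 43.4°. I'll back off to yaw ≈ 133.6° to make the quarter turn.

>>> arm_command:
  targets:
    - [0, 0, -0.1, -8, 0.25]
    - [0, 0, -0.3, -16, 0.25]
    - [0, 0, -0.4, -24, 0.25]
    - [0, 0, -0.5, -32, 0.25]
    - [0, 0, -0.7, -40, 0.25]

```text
t: 14.4
eef_pos: [563.3, -116.4, 120.7]
tcp_rot: [-3.141, -0.001, 1.451]
ft_force: [-2.1, 0.6, 0.2]
opening: 0.415
grip_force: 30.0
```

>>> arm_command:
  targets:
    - [0, 0, -0.1, -8, 0.25]
    - [0, 0, -0.3, -16, 0.25]
    - [0, 0, -0.4, -24, 0.25]
    - [0, 0, -0.5, -32, 0.25]
    - [0, 0, -0.7, -40, 0.25]

```text
t: 14.9
eef_pos: [563.7, -116.3, 121.4]
tcp_rot: [3.141, -0.0, 2.149]
ft_force: [-0.4, 1.6, -1.0]
opening: 0.413
grip_force: 30.0
```

Run:
```python
from h import *
from cell import env
goto(env.state(),564,-115,120,133.6)
```

```text
pos [ 563.7 -116.3  121.4] yaw 123.12 F [-0.4  1.6 -1. ] Mz [ 0.282  0.049 -0.112] open 39.2 t 14.9 shift [0.9 0.9 1.4] roll -10.5
```

>>> arm_command:
  targets:
    - [0, 0, -0.1, -4, 0.25]
    - [0, 0, -0.2, -8, 0.25]
    - [0, 0, -0.2, -10.5, 0.25]
    - [0, 0, -0.2, -10.5, 0.25]
    - [0, 0, -0.2, -10.5, 0.25]

```text
t: 15.4
eef_pos: [563.8, -116.3, 121.6]
tcp_rot: [3.141, 0.0, 2.325]
ft_force: [2.2, 3.3, -2.9]
opening: 0.417
grip_force: 30.0
```

Run:
```python
from h import *
from cell import env
import pickle
s=env.state();goto(s,564,-115,120,133.6)
c=env.read_camera("wrist");t=env.read_camera("scene");pickle.dump((s,c),open("w6.pkl","wb"))
p=(proj(c,[[564,-115,150]],s)[0]).astype(int);print(p)
a=cv2.resize(c["frame"][:,:,::-1],(400,300));y,x=max(0,p[1]-60),p[0]-80
b=cv2.resize(c["frame"][y:y+120,x:x+160,::-1],(400,300),interpolation=cv2.INTER_CUBIC)
d=cv2.resize(t["frame"][90:210,190:350,::-1],(400,300),interpolation=cv2.INTER_CUBIC)
tp=env.read_camera("top")["frame"]
e=cv2.resize(tp[100:250,150:350,::-1],(400,300),interpolation=cv2.INTER_CUBIC)
cv2.imwrite("pics/fin.png",np.vstack([np.hstack([a,b]),np.hstack([d,e])]))
```

```text
pos [ 563.8 -116.3  121.6] yaw 133.19 F [ 2.2  3.3 -2.9] Mz [ 0.669 -0.387  0.068] open 39.6 t 15.4 shift [0.8 1.  1.6] roll -0.4
[256 248]
```

View pics/fin.png

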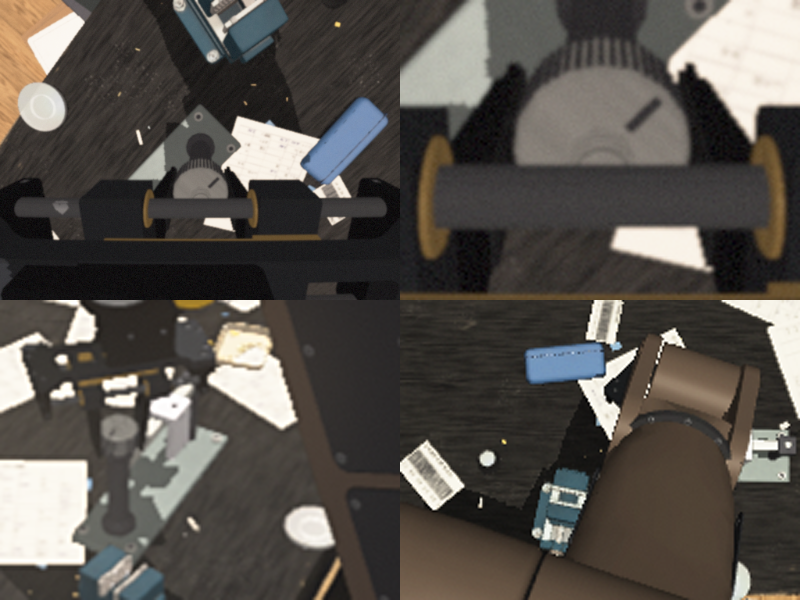

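The nut is gripped. Its rib is at about 88° in world, matching a quarter turn off the stop, and the saddle still hangs on the bar. Handing in.

```bash
python3 -c "
from cell import env
print(env.job_done())"
```

```text
the job is handed in; nothing more can be done
None
```

The saddle hangs on the bar, and the nut was screwed down to its stop, backed off a quarter turn (measured to about half a degree) and is still held in the fingers; the job was handed in at about 15.5 s, no verdict returned.

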